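# Load the filter cube kept behind the objective canisters

### The job

Clear the three objective canisters off the storage board and stand them all on the parking mat, then fetch the filter cube with the green window from behind them and set it flat in the middle of the loader's aluminium seat. Only once the cube sits there, put every canister back, upright, in the middle of the disc of its own cap colour. Do not tip a canister or the cube over, and leave the amber oil bottle where it stands.

Things in the scene. Friction and masses are not known exactly. Their poses are not given: they have to be found in the camera images.
- red_can_center (a point): Objective-lens canister, upright cylinder 50 mm in diameter and 100 mm tall, red screw cap on a white tube with a black foot, loose, about 0.15 to 0.3 kg. The point is its centre, 50 mm above its underside; z along its axis, up.
- yellow_can_center (a point): Objective-lens canister, upright cylinder 50 mm in diameter and 100 mm tall, yellow screw cap on a white tube with a black foot, loose, about 0.15 to 0.3 kg. The point is its centre, 50 mm above its underside; z along its axis, up.
- blue_can_center (a point): Objective-lens canister, upright cylinder 50 mm in diameter and 100 mm tall, blue screw cap on a white tube with a black foot, loose, about 0.15 to 0.3 kg. The point is its centre, 50 mm above its underside; z along its axis, up.
- red_disc: Flat round red disc, 74 mm in diameter, 4 mm thick, fixed on the black storage board: the place of the red-capped canister, which stands on it at the start. Origin at the centre of its underside; its top is 4 mm above. The three disc centres lie 60 mm to the left, to the right and on the near side of the middle of the board's filter-cube place, which colour lies where varies, and the board is turned by up to 0.4 rad either way.
- yellow_disc: Flat round yellow disc, 74 mm in diameter, 4 mm thick, fixed on the black storage board: the place of the yellow-capped canister, which stands on it at the start. Origin at the centre of its underside; its top is 4 mm above. The three disc centres lie 60 mm to the left, to the right and on the near side of the middle of the board's filter-cube place, which colour lies where varies, and the board is turned by up to 0.4 rad either way.
- blue_disc: Flat round blue disc, 74 mm in diameter, 4 mm thick, fixed on the black storage board: the place of the blue-capped canister, which stands on it at the start. Origin at the centre of its underside; its top is 4 mm above. The three disc centres lie 60 mm to the left, to the right and on the near side of the middle of the board's filter-cube place, which colour lies where varies, and the board is turned by up to 0.4 rad either way.
- cube_center (a point): Filter cube: black block 40 x 40 mm, 42 mm tall, with a round green window on top and another on one side, loose, about 0.12 kg, standing on the black storage board (8 mm thick) behind and between the three canisters, only about 15 mm clear of each. The point is its centre, 21 mm above its underside; x and y along its sides, z up. (A similar cube with a pink window, on the bench, is not part of the job.)
- seat_top (a point): Centre of the top of the loader's seat: a bare aluminium square, 64 x 64 mm, 14 mm high, fixed, in front of a low white housing (55 mm tall) that begins 85 mm from the seat's centre along the seat's +x. x and y along the seat's sides, z up.
- mat_top (a point): Centre of the top of the parking mat: grey-blue rectangle with a dark edge, 280 mm long (its x) by 120 mm wide (its y), 4 mm thick, fixed flat on the bench to one side. z up. Mat and loader lie on either side of the storage board and may swap sides.
- oil_center (a point): Small amber dropper bottle of immersion oil with a black cap, 30 mm in diameter, 70 mm tall, loose and light (0.05 kg), standing beyond the filter cube, centre 95 to 115 mm from the cube's centre. The point is its centre, 35 mm above its underside. Not to be disturbed.

How it is judged:
By the outcome, as a careful person would: the job done as asked, in the order asked, and still so for the second after the job is handed in, with the robot touching nothing.
It also fails if it takes over 138 s, if anything falls off the work surface, if the arm or the gripper's body presses on something with over 40 N, if the wrist force passes 120 N, or if a joint passes its speed limit or range.

### The arm

A 6-joint arm with a two-finger parallel gripper is mounted at the origin on the work surface. World frame = base frame: x ahead of the robot, y to its left, z up, the work surface at z = 0. Lengths are in m, angles in rad, forces in N, time in s.
With the tool pointing down it reaches from about 0.325 to 1 m from the base axis. Payload 5.1 kg.
Tool frame: the origin (TCP) lies midway between the tips of the shut fingers; the grasp point (between the pads) lies 19 mm behind it (r.grip_depth is the distance from the TCP to the grasp point, in m); z points along the fingers, y is the line along which they close (so a half turn about z gives the same grasp; the last joint's range is limited). The gripper opens to 85 mm and grips with 20 to 120 N. Pads are 22 mm wide; open, the fingers measure 114 mm over their backs; the gripper's body (76 mm by 85 mm) begins 54 mm behind the grasp point. The pads swing forward as they close: fully open they stand 13 mm farther back than shut.
Start: joints at [1.176, 0.124, 1.65, -0, 1.367, -0.083], TCP at [0.199, 0.619, 0.205] pointing down, gripper open.
Joint ranges: [-2.61, 2.61], [-1.02, 2.33], [0.03, 2.71], [-1.35, 4.49], [0.32, 2.68], [-2.91, 2.91]. Speed limits (rad/s): [2.57, 2.57, 3.14, 3.14, 3.14, 3.14].

### API

Orientations are given as a unit quaternion [w, x, y, z].
In Python, from plant import r gives the robot as it stands.
- The arm moves only by the shell command python3 -m crank 'ROWS'. ROWS is JSON, a list of rows, each a list of 5 numbers: the shift along the tool's x, y, z in mm, then the turn about the tool's z in degrees, then the gripper's target within -1 to 1 (shut at 1, half-way at 0, fully open at -1). In form: [[tx, ty, tz, roll, grip], ...]. A call has 1 to 10 rows; each row shifts and turns the commanded pose from where the row before left it, along the tool's axes as they then stand; what a row does not reach is not made up. A row lasts 1/12 s, in which the tool goes at most 41.7 mm and 7.16 degrees, less where a joint would pass 70% of its speed; a pose out of reach is approached as far as the arm can. A call with a gripper value outside its range is refused whole. The fingers move at their own pace and stop on an object; the grip force is fixed at half the most. Time passes only in rows, so rows that do not move let the fingers close. It gives the time, the measured TCP pose, the force, the opening and the grip force at its end, in the units of the state.
- r.get_state(): the state, without advancing time (a new reading comes with each control period).
- r.get_image(name): name is "scene" or "side" or "wrist"; returns a dict with "color" (480x640x3 uint8, blue, green, red), "fx", "fy", "cx", "cy" (pixels), "pose" (4x4, takes a point from camera to world coordinates); the wrist camera has in their place "T_tool_cam" (4x4, takes a point from camera to tool coordinates, whose origin is the TCP and whose axes are the flange's). Camera axes: x right, y up, looking along -z (the intrinsics and any distortion apply to the point x, -y, -z); pixel columns grow to the right and rows downward; lengths in m; the calibration is good to about 2 mm. A picture is of the moment at which its call begins: read the wrist's pose just before it. There is no depth.
- r.close_job(): hands the job in; it is judged then, once.
The state is a dict: "clock": time; "q": joint angles; "joint_vel": joint speeds; "joint_efforts": joint torques, N m; "ee_pos": TCP position; "tool_rot": TCP orientation; "force": force on the tool from outside, world axes, zero at the start; "moment": the same for the moment, N m; "grip_width": finger opening in m; "finger_force": force on a finger pad.
Only numpy, scipy, OpenCV 4.12 (cv2) and the standard library are available. Lean on these libraries where they do the work, as an engineer would, in place of code of your own. Each camera call takes 0.05 s, during which the arm holds its last target. There are 200 camera calls.

## Working session

There is one attempt and no reset: what is moved stays moved. The work goes in short steps, Python scripts to look and compute and a shell command to move; the robot and the scene stay as the last step left them, time stands still between calls to the robot, and variables do not carry over. Pictures are saved under pics/ and viewed, at most 16 in all, crops included, and the job is handed in when it is done.

```bash
ls; mkdir -p pics
python3 - <<'E'
from plant import r
import cv2,numpy as np
s=r.get_state();print(s['clock'],s['ee_pos'],s['tool_rot'],s['grip_width'])
for n in("scene","side"):
    d=r.get_image(n);cv2.imwrite(f"pics/{n}0.png",d["color"]);print(n,{k:v for k,v in d.items() if k!='color'})
d=r.get_image("wrist");cv2.imwrite("pics/wrist0.png",d["color"]);print({k:v for k,v in d.items() if k!='color'})
E
```

```text
pics
0.0 [0.19918267 0.61801582 0.20392748] [-2.35182183e-04  1.55280275e-01  9.87869862e-01 -1.05668437e-03] 0.08536850018167863
scene {'fx': 503.3407258106998, 'fy': 503.3407258106998, 'cx': 325.6599920510452, 'cy': 238.2422529259458, 'pose': array([[ 0.83182347, -0.37330409,  0.41074781,  0.98794782],
       [ 0.55500024,  0.55053187, -0.62360996, -0.56890924],
       [ 0.00666639,  0.74669854,  0.6651292 ,  0.6745973 ],
       [ 0.        ,  0.        ,  0.        ,  1.        ]])}
side {'fx': 444.34664302748007, 'fy': 444.34664302748007, 'cx': 324.16276568933307, 'cy': 238.76872601433536, 'pose': array([[-0.92985878,  0.2166094 , -0.29739372,  0.37147496],
       [-0.36756334, -0.58234028,  0.72510482,  0.64963114],
       [-0.01611983,  0.78355611,  0.62111189,  0.62494699],
       [ 0.        ,  0.        ,  0.        ,  1.        ]])}
{'fx': 345.40415259163603, 'fy': 345.40415259163603, 'cx': 322.0152712307283, 'cy': 238.8743769187005, 'T_tool_cam': array([[ 1.07446747e-04,  9.44674614e-01,  3.28008935e-01,
         8.43142782e-02],
       [ 9.99999854e-01, -2.74950036e-04,  4.64290973e-04,
         9.02540243e-05],
       [ 5.28789965e-04,  3.28008838e-01, -9.44674506e-01,
        -1.68701036e-01],
       [ 0.00000000e+00,  0.00000000e+00,  0.00000000e+00,
         1.00000000e+00]])}
```

View pics/scene0.png

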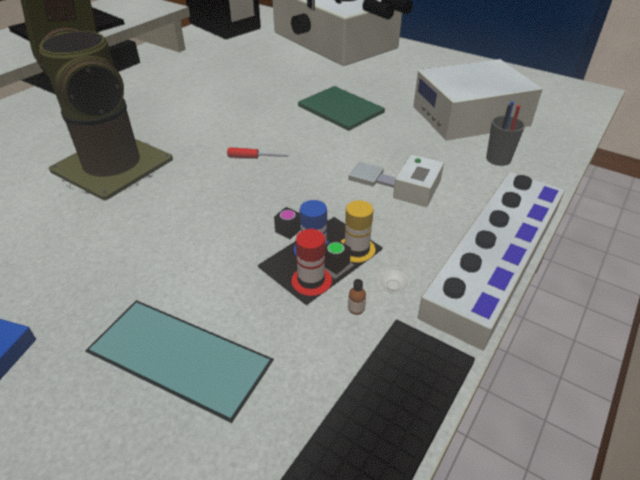

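View pics/side0.png

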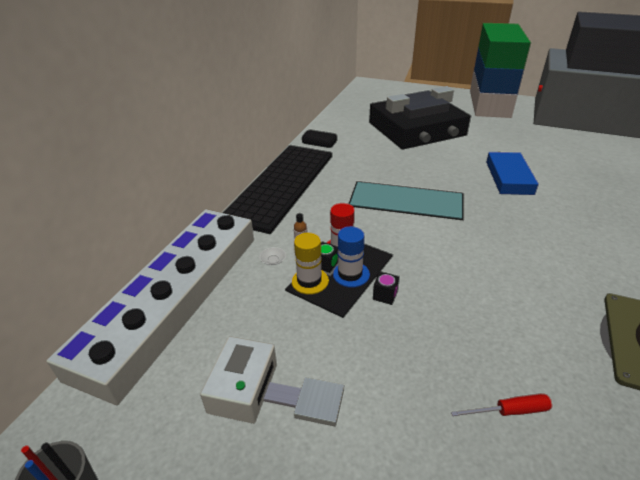

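The scene view shows the mat at about (180,358), the board at (320,260) with red (311,243), blue (313,212), yellow (359,215), green cube top (336,248) and oil (357,297); the seat is at (366,173). The side view agrees, with the seat at (320,400).

```bash
cat > h.py <<'E'
from plant import r
import cv2,numpy as np
from scipy.spatial.transform import Rotation as R
def tool():
    s=r.get_state();q=s['tool_rot'];T=np.eye(4);T[:3,:3]=R.from_quat([q[1],q[2],q[3],q[0]]).as_matrix();T[:3,3]=s['ee_pos'];return T
def shot(n,save=None):
    T=tool();d=r.get_image(n)
    if n=="wrist": d["pose"]=T@d["T_tool_cam"]
    if save: cv2.imwrite(f"pics/{save}.png",d["color"])
    return d
def ray(d,u,v):
    c=np.array([(u-d["cx"])/d["fx"],-(v-d["cy"])/d["fy"],-1]);return d["pose"][:3,3],d["pose"][:3,:3]@c
def plane(d,u,v,z):
    o,k=ray(d,u,v);return o+k*(z-o[2])/k[2]
def proj(d,p):
    c=d["pose"][:3,:3].T@(np.asarray(p)-d["pose"][:3,3]);return d["cx"]-d["fx"]*c[0]/c[2],d["cy"]+d["fy"]*c[1]/c[2]
def tri(d1,p1,d2,p2):
    o1,k1=ray(d1,*p1);o2,k2=ray(d2,*p2)
    t=np.linalg.lstsq(np.c_[k1,-k2],o2-o1,rcond=None)[0]
    a,b=o1+k1*t[0],o2+k2*t[1];return (a+b)/2,np.linalg.norm(a-b)
HSV={'red':[(0,130,60,6,255,255),(174,130,60,180,255,255)],'yellow':[(18,130,80,32,255,255)],'blue':[(100,130,50,125,255,255)],
 'green':[(50,150,80,75,255,255)],'pink':[(140,80,60,170,255,255)],'mat':[(82,50,60,98,160,220)],'amber':[(5,80,30,17,255,200)]}
def mask(d,c):
    h=cv2.cvtColor(d["color"],cv2.COLOR_BGR2HSV);m=0
    for a in HSV[c]: m=m|cv2.inRange(h,a[:3],a[3:])
    return m
def blobs(d,c,amin=30):
    n,l,s,ce=cv2.connectedComponentsWithStats(mask(d,c));return [(int(s[i,4]),ce[i].round(1).tolist(),s[i,:4].tolist()) for i in range(1,n) if s[i,4]>amin]
E
python3 - <<'E'
from h import *
np.set_printoptions(precision=4,suppress=True)
D={n:shot(n) for n in("scene","side")}
for c in HSV:
  for n in D: print(c,n,blobs(D[n],c))
for c in('mat',):
  for n in D:
    cs=max(cv2.findContours(mask(D[n],c),0,1)[0],key=cv2.contourArea)
    q=cv2.approxPolyDP(cs,8,True)[:,0];print([plane(D[n],*p,.004) for p in q])
E
python3 - <<'E'
import cv2
a=cv2.imread('pics/scene0.png')[150:320,250:450];b=cv2.imread('pics/side0.png')[190:440,190:420]
a=cv2.resize(a,None,fx=2,fy=2,interpolation=2);b=cv2.resize(b,None,fx=1.7,fy=1.7,interpolation=2)
import numpy as np
c=np.zeros((430,800,3),'u1');c[:340,:400]=a;c[:b.shape[0],400:400+b.shape[1]]=b;cv2.imwrite('pics/crop.png',c)
E
```

```text
red scene [(206, [241.9, 151.7], [228, 148, 29, 9]), (777, [310.3, 244.4], [296, 229, 29, 32]), (440, [311.5, 285.2], [291, 270, 42, 26])]
red side [(510, [341.9, 215.1], [331, 203, 23, 26]), (841, [525.0, 404.4], [498, 394, 54, 22]), (281, [37.3, 461.8], [21, 446, 36, 34])]
yellow scene [(593, [358.5, 214.1], [347, 201, 26, 29]), (193, [364.1, 254.8], [350, 242, 26, 21])]
yellow side [(666, [307.1, 246.7], [294, 232, 27, 30]), (47, [308.4, 265.9], [297, 261, 24, 8]), (369, [311.0, 284.5], [291, 270, 38, 24])]
blue scene [(7202, [505.8, 19.8], [402, 0, 208, 55]), (155, [547.8, 193.9], [539, 187, 18, 15]), (336, [313.0, 208.6], [301, 201, 25, 17]), (178, [537.6, 212.1], [528, 205, 20, 15]), (211, [526.3, 232.0], [517, 224, 20, 17]), (253, [513.9, 254.0], [503, 245, 22, 19]), (298, [500.3, 278.1], [489, 268, 24, 21]), (363, [485.1, 305.1], [473, 293, 25, 25]), (612, [9.3, 335.6], [0, 320, 28, 41])]
blue side [(891, [500.6, 80.3], [480, 68, 43, 25]), (1570, [511.4, 173.4], [487, 153, 51, 41]), (157, [203.9, 220.0], [193, 214, 22, 13]), (632, [350.4, 240.5], [338, 227, 26, 28]), (187, [1
[... 712 characters left out ...]
, [57.7, 9.0], [46, 0, 27, 21]), (57, [179.4, 1.4], [168, 0, 19, 5]), (67, [265.5, 2.0], [258, 0, 15, 6]), (67, [184.9, 21.4], [181, 17, 10, 10]), (33, [53.5, 31.6], [47, 28, 13, 8]), (785, [616.9, 162.4], [591, 149, 49, 29]), (161, [356.9, 295.2], [350, 289, 15, 13]), (927, [613.6, 408.1], [592, 318, 48, 162])]
amber side [(6166, [451.1, 39.0], [405, 0, 108, 89]), (108, [299.6, 226.2], [294, 221, 12, 11])]
[array([ 0.4083, -0.3744,  0.004 ]), array([ 0.6727, -0.3375,  0.004 ]), array([ 0.6599, -0.2299,  0.004 ]), array([ 0.3939, -0.2646,  0.004 ])]
[array([ 0.6641, -0.2402,  0.004 ]), array([ 0.3944, -0.2662,  0.004 ]), array([ 0.4095, -0.3731,  0.004 ]), array([ 0.6763, -0.3334,  0.004 ])]
```

View pics/crop.png

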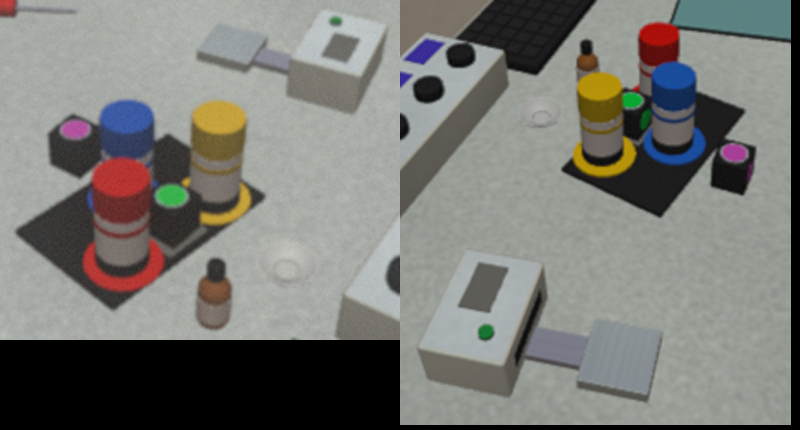

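The crop confirms the arrangement: blue on the near side, red to the right (−y), yellow to the left (+y); seat-top corners are readable in both views. Next: positions.

Run:
```python
from h import *
np.set_printoptions(precision=4,suppress=True)
D={n:shot(n) for n in("scene","side")};a,b=D["scene"],D["side"]
P=dict(red=((310.3,244.4),(341.9,215.1)),yellow=((358.5,214.1),(307.1,246.7)),blue=((313.5,213),(350.4,240.5)),green=((335.4,247.3),(325.7,248.6)),pink=((287.2,214),(386.3,279.3)),amber=((356.9,295.2),(299.6,226.2)))
for k,(p,q) in P.items(): print(k,*tri(a,p,b,q))
print("cube z.05",plane(a,*P['green'][0],.05),plane(b,*P['green'][1],.05))
for d,pts in((a,[(364,162),(383.5,170),(370,182),(348.5,175)]),(b,[(306.5,377),(344,396),(334,420),(295,411)])):
    q=np.array([plane(d,*p,.014)[:2] for p in pts]);print("seat",q.mean(0),np.linalg.norm(q-np.roll(q,-1,0),axis=1),np.degrees(np.arctan2(*(np.roll(q,-1,0)-q).T[::-1])))
# housing green button side
T=tool();print(T)
```

```text
red [ 0.6186 -0.054   0.096 ] 0.0018544766062989623
yellow [0.6447 0.0639 0.0953] 0.003589628809047685
blue [0.5749 0.019  0.0961] 0.0023552092928395465
green [0.6315 0.0065 0.0498] 0.0016434809520061472
pink [0.4945 0.0419 0.0419] 0.002144929021649535
amber [ 0.7194 -0.0608  0.0365] 0.0030077502869525854
cube z.05 [0.6308 0.006  0.05  ] [0.6321 0.0072 0.05  ]
seat [0.5305 0.2952] [0.0549 0.0595 0.0549 0.0669] [  -3.7045  -91.8944 -176.0184   88.316 ]
seat [0.5251 0.3061] [0.0677 0.042  0.0596 0.0603] [171.2083  89.2364   7.2369 -83.1346]
[[-0.9518  0.3068 -0.0002  0.1994]
 [ 0.3068  0.9518 -0.0005  0.6185]
 [ 0.     -0.0005 -1.      0.2049]
 [ 0.      0.      0.      1.    ]]
```

```bash
python3 -m crank '[[0,0,-15,-6,-0.5],[0,0,-15,-6,-0.5],[0,0,-15,-6,-0.5],[-22,-33,0,0,-0.5],[-22,-33,0,0,-0.5],[-22,-33,0,0,-0.5],[-22,-33,0,0,-0.5],[-22,-33,0,0,-0.5],[-22,-33,0,0,-0.5]]'
python3 -m crank '[[-22,-33,0,0,-0.5],[-22,-33,0,0,-0.5],[-22,-33,0,0,-0.5],[-22,-33,0,0,-0.5],[-22,-33,0,0,-0.5],[-22,-33,0,0,-0.5],[-22,-33,0,0,-0.5],[-22,-33,0,0,-0.5],[-22,-33,0,0,-0.5],[-22,-33,0,0,-0.5]]'
python3 -m crank '[[-22,-33,0,0,-0.5],[-22,-33,0,0,-0.5],[0,0,0,0,-0.5]]'
python3 - <<'E'
from h import *
d=shot("wrist","w1");print(tool().round(4),r.get_state()['grip_width'])
E
```

```text
clock: 1.1
ee_pos: [0.3325, 0.4193, 0.2504]
tool_rot: [0.0, -0.001, 1.0, 0.0]
force: [0.7, 1.4, 0.5]
grip_width: 0.0639
finger_force: 0.0
clock: 1.93
ee_pos: [0.5534, 0.0896, 0.2505]
tool_rot: [0.0, -0.001, 1.0, 0.0]
force: [1.6, 1.0, -0.2]
grip_width: 0.0638
finger_force: 0.0
clock: 2.18
ee_pos: [0.5993, 0.0201, 0.2497]
tool_rot: [0.0, 0.002, 1.0, -0.001]
force: [-0.9, 0.2, -0.7]
grip_width: 0.0641
finger_force: 0.0
[[-1.000e+00  2.300e-03 -7.000e-04  5.980e-01]
 [ 2.300e-03  1.000e+00 -3.000e-04  2.260e-02]
 [ 7.000e-04 -3.000e-04 -1.000e+00  2.497e-01]
 [ 0.000e+00  0.000e+00  0.000e+00  1.000e+00]] 0.06387369765834341
```

View pics/w1.png

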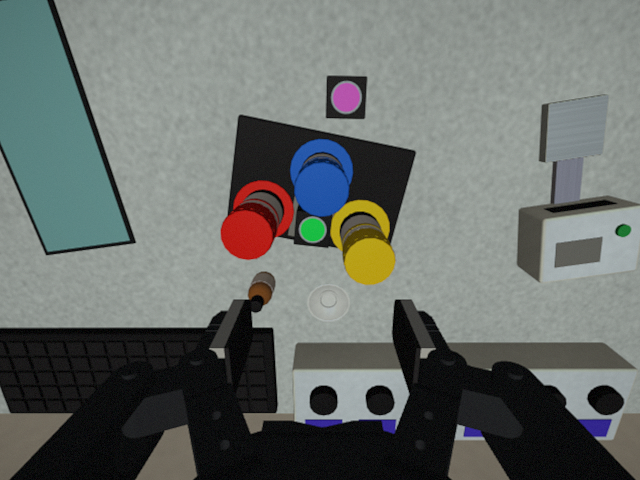

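The wrist view shows cap tops near red (248,233), blue (322,188), yellow (369,260), green window (312,230), seat corners about (541,106),(607,96),(605,152),(540,161), oil cap (256,303).

Run:
```python
from h import *
np.set_printoptions(precision=4,suppress=True)
d=shot("wrist")
for c,p in dict(red=(248,233),blue=(322,188),yellow=(369,260)).items():
    q=plane(d,*p,.112);print(c,q,"edge check px dia",np.linalg.norm(np.subtract(proj(d,q+[0,.025,0]),proj(d,q-[0,.025,0]))))
g=[b for b in blobs(d,'green') if b[1][0]<400][0];print('cube',plane(d,*g[1],.05))
q=np.array([plane(d,*p,.014)[:2] for p in[(541,106),(607,96),(605,152),(540,161)]]);print("seat",q.mean(0),np.linalg.norm(q-np.roll(q,-1,0),axis=1),np.degrees(np.arctan2(*(np.roll(q,-1,0)-q).T[::-1])))
hsv=cv2.cvtColor(d["color"],cv2.COLOR_BGR2GRAY)
q=np.array([plane(d,*p,.008)[:2] for p in[(239,115),(415,151),(395,258)]]);print("board",q,np.degrees(np.arctan2(*(q[1]-q[0])[::-1])))
print(tool()[:3,3])
```

```text
red [ 0.614  -0.0468  0.112 ] edge check px dia 53.538465372769835
blue [0.5718 0.0224 0.112 ] edge check px dia 55.967852852370015
yellow [0.6414 0.0673 0.112 ] edge check px dia 52.141441600980855
cube [0.6319 0.0082 0.05  ]
seat [0.5251 0.3026] [0.0701 0.0606 0.0726 0.06  ] [  98.1713   12.8941  -82.1549 -169.4849]
board [[ 0.5091 -0.0704]
 [ 0.5487  0.1298]
 [ 0.682   0.1156]] 78.81430289721465
[0.5972 0.0242 0.2498]
```

```bash
python3 -m crank '[[8,-2,36,0,-0.7],[8,-2,36,0,-0.7],[8,0,36,0,-0.7],[0,0,36,0,-0.7],[0,0,26,0,-0.7],[0,0,14,0,-0.7],[0,0,6,0,-0.7],[0,0,0,0,-0.7]]'
python3 -m crank '[[0,0,0,0,1],[0,0,0,0,1],[0,0,0,0,1],[0,0,0,0,1]]'
```

```text
clock: 2.95
ee_pos: [0.5712, 0.0227, 0.0586]
tool_rot: [-0.002, -0.002, 1.0, 0.0]
force: [-0.2, 0.5, 0.1]
grip_width: 0.0732
finger_force: 0.0
clock: 3.28
ee_pos: [0.5746, 0.0215, 0.0628]
tool_rot: [0.002, -0.001, 1.0, -0.0]
force: [-0.5, -0.6, 5.6]
grip_width: 0.0485
finger_force: 62.1
```

```bash
python3 -m crank '[[0,0,-10,0,1],[0,0,-30,0,1],[0,0,-40,0,1],[0,0,-40,0,1],[0,0,-10,0,1],[0,0,0,0,1]]'
python3 -m crank '[[6,-17,0,0,1],[13,-35,0,0,1],[13,-36,0,0,1],[13,-36,0,0,1],[13,-36,0,0,1],[13,-36,0,0,1],[13,-36,0,0,1],[13,-36,0,0,1],[13,-35,0,0,1],[13,-30,0,0,1]]'
python3 -m crank '[[0,0,30,0,1],[0,0,36,0,1],[0,0,36,0,1],[0,0,20,0,1],[0,0,8,0,1],[0,0,4,0,1],[0,0,0,0,1],[0,0,0,0,1]]'
```

```text
clock: 3.78
ee_pos: [0.5754, 0.0214, 0.1955]
tool_rot: [0.004, -0.001, 1.0, -0.0]
force: [0.1, -0.5, -3.2]
grip_width: 0.0479
finger_force: 62.9
clock: 4.62
ee_pos: [0.4481, -0.3126, 0.1866]
tool_rot: [-0.002, -0.001, 1.0, 0.002]
force: [0.3, 0.1, -2.5]
grip_width: 0.0482
finger_force: 63.0
clock: 5.28
ee_pos: [0.4498, -0.3109, 0.0549]
tool_rot: [-0.001, -0.001, 1.0, 0.001]
force: [-1.2, 0.6, -2.9]
grip_width: 0.0482
finger_force: 63.0
```

```bash
python3 -m crank '[[0,0,2,0,1],[0,0,1,0,1],[0,0,0,0,1],[0,0,0,0,1]]'
```

```text
clock: 5.62
ee_pos: [0.4508, -0.3113, 0.0548]
tool_rot: [-0.0, -0.001, 1.0, 0.001]
force: [-2.6, 3.4, 10.0]
grip_width: 0.0484
finger_force: 64.5
```

```bash
python3 -m crank '[[0,0,0,0,-0.4],[0,0,0,0,-0.7],[0,0,0,0,-0.7],[0,0,-20,0,-0.7],[0,0,-40,0,-0.7],[0,0,-40,0,-0.7],[0,0,-40,0,-0.7]]'
python3 -m crank '[[-21,32,0,0,-0.7],[-21,32,0,0,-0.7],[-21,32,0,0,-0.7],[-21,32,0,0,-0.7],[-21,33,0,0,-0.7],[-21,33,0,0,-0.7],[-21,33,0,0,-0.7],[-21,33,0,0,-0.7],[0,0,0,0,-0.7],[0,0,0,0,-0.7]]'
python3 - <<'E'
from h import *
d=shot("wrist","w2");print(tool()[:3,3].round(4))
E
```

```text
clock: 6.2
ee_pos: [0.4501, -0.3114, 0.1938]
tool_rot: [-0.001, -0.001, 1.0, 0.0]
force: [1.6, -0.9, 0.0]
grip_width: 0.0727
finger_force: 0.0
clock: 7.03
ee_pos: [0.6186, -0.0496, 0.1925]
tool_rot: [-0.0, -0.003, 1.0, -0.0]
force: [-0.1, -0.0, 0.5]
grip_width: 0.0727
finger_force: 0.0
[ 0.618  -0.0508  0.1925]
```

View pics/w2.png

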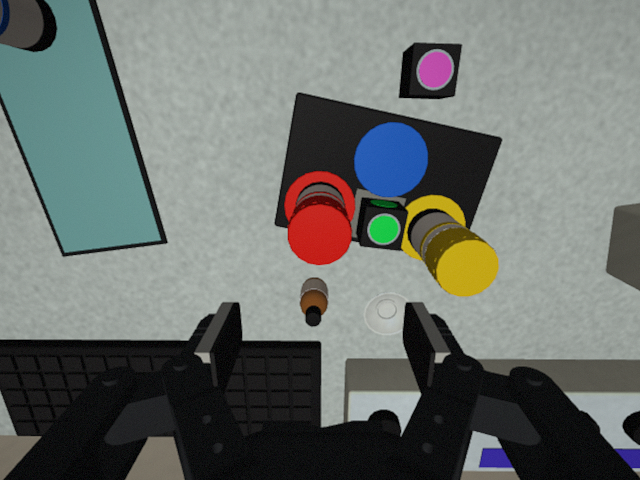

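Blue stands on the mat (upper left), its bare disc is centred near (391,159), the red cap top is at (320,233), in line with the gripper, and the cube window is at (384,229).

Run:
```python
from h import *
np.set_printoptions(precision=4,suppress=True)
d=shot("wrist")
print('redcap',plane(d,320,233,.112),'yelcap',plane(d,465,265,.112))
b=max(x for x in blobs(d,'blue') if x[1][1]<300);print(b,'bluedisc',plane(d,*b[1],.012))
g=max(x for x in blobs(d,'green'));print('cube',plane(d,384,229,.05),g)
```

```text
redcap [ 0.6154 -0.0525  0.112 ] yelcap [0.6413 0.0612 0.112 ]
(4456, [391.8, 159.6], [355, 122, 75, 76]) bluedisc [0.5712 0.0179 0.012 ]
cube [0.6314 0.0075 0.05  ] (587, [384.7, 229.5], [371, 217, 28, 26])
```

```bash
python3 -m crank '[[0,0,36,0,-0.7],[0,0,36,0,-0.7],[0,0,36,0,-0.7],[0,0,16,0,-0.7],[0,0,9,0,-0.7],[0,0,0,0,-0.7]]'
python3 -m crank '[[0,0,0,0,1],[0,0,0,0,1],[0,0,0,0,1],[0,0,0,0,1]]'
```

```text
clock: 7.63
ee_pos: [0.6158, -0.0524, 0.0575]
tool_rot: [-0.002, -0.0, 1.0, 0.0]
force: [-0.4, 0.5, -0.5]
grip_width: 0.0727
finger_force: 0.0
clock: 7.97
ee_pos: [0.62, -0.0519, 0.0631]
tool_rot: [0.002, -0.001, 1.0, -0.001]
force: [-0.0, -0.6, 4.3]
grip_width: 0.0481
finger_force: 62.7
```

```bash
python3 -m crank '[[0,0,-10,0,1],[0,0,-30,0,1],[0,0,-40,0,1],[0,0,-40,0,1],[0,0,-10,0,1],[0,0,0,0,1]]'
python3 -m crank '[[5,-15,0,0,1],[10,-30,0,0,1],[10,-34,0,0,1],[10,-34,0,0,1],[10,-34,0,0,1],[10,-34,0,0,1],[10,-34,0,0,1],[10,-25,0,0,1],[8,-10,0,0,1],[0,0,0,0,1]]'
python3 -m crank '[[0,0,30,0,1],[0,0,36,0,1],[0,0,36,0,1],[0,0,20,0,1],[0,0,8,0,1],[0,0,6,0,1],[0,0,1,0,1],[0,0,0,0,1],[0,0,0,0,1]]'
```

```text
clock: 8.47
ee_pos: [0.6209, -0.0517, 0.1967]
tool_rot: [0.005, -0.001, 1.0, -0.001]
force: [0.9, 0.6, -1.0]
grip_width: 0.0482
finger_force: 62.4
clock: 9.3
ee_pos: [0.5331, -0.3029, 0.1876]
tool_rot: [-0.002, 0.001, 1.0, 0.001]
force: [0.0, 0.0, -1.2]
grip_width: 0.0481
finger_force: 62.5
clock: 10.05
ee_pos: [0.5368, -0.2999, 0.0552]
tool_rot: [0.001, -0.002, 1.0, 0.001]
force: [-0.8, 3.8, 4.7]
grip_width: 0.0482
finger_force: 63.2
```

```bash
python3 -m crank '[[0,0,0,0,-0.4],[0,0,0,0,-0.7],[0,0,0,0,-0.7],[0,0,-20,0,-0.7],[0,0,-40,0,-0.7],[0,0,-40,0,-0.7],[0,0,-40,0,-0.7]]'
python3 -m crank '[[-11,37,0,0,-0.7],[-11,37,0,0,-0.7],[-11,37,0,0,-0.7],[-11,37,0,0,-0.7],[-11,37,0,0,-0.7],[-11,37,0,0,-0.7],[-11,37,0,0,-0.7],[-11,37,0,0,-0.7],[-11,37,0,0,-0.7],[-9,32,0,0,-0.7]]'
python3 -m crank '[[0,0,0,0,-0.7],[0,0,0,0,-0.7]]'
python3 - <<'E'
from h import *
np.set_printoptions(precision=4,suppress=True)
d=shot("wrist","w3");print(tool()[:3,3].round(4))
for c in('red','yellow','blue','green'): print(c,[(b,plane(d,*b[1],.112 if c=='yellow' else .012)) for b in blobs(d,c,400)])
E
```

```text
clock: 10.63
ee_pos: [0.5351, -0.3011, 0.1941]
tool_rot: [-0.001, -0.001, 1.0, 0.0]
force: [-0.0, -0.8, 0.4]
grip_width: 0.0726
finger_force: 0.0
clock: 11.47
ee_pos: [0.643, 0.0663, 0.1932]
tool_rot: [0.0, -0.002, 1.0, 0.0]
force: [0.3, -0.7, 0.1]
grip_width: 0.0726
finger_force: 0.0
clock: 11.63
ee_pos: [0.6428, 0.0654, 0.1929]
tool_rot: [-0.0, -0.003, 1.0, -0.0]
force: [-0.2, -0.2, 0.2]
grip_width: 0.0724
finger_force: 0.0
[0.6426 0.0641 0.1929]
red [((4107, [205.8, 180.7], [170, 145, 72, 72]), array([ 0.6181, -0.0527,  0.012 ]))]
yellow [((4880, [321.7, 220.7], [287, 170, 71, 98]), array([0.6306, 0.0649, 0.112 ]))]
blue [((4768, [274.0, 132.9], [236, 94, 77, 79]), array([0.5714, 0.0182, 0.012 ]))]
green [((634, [260.1, 203.0], [246, 189, 29, 29]), array([0.6408, 0.0011, 0.012 ]))]
```

View pics/w3.png

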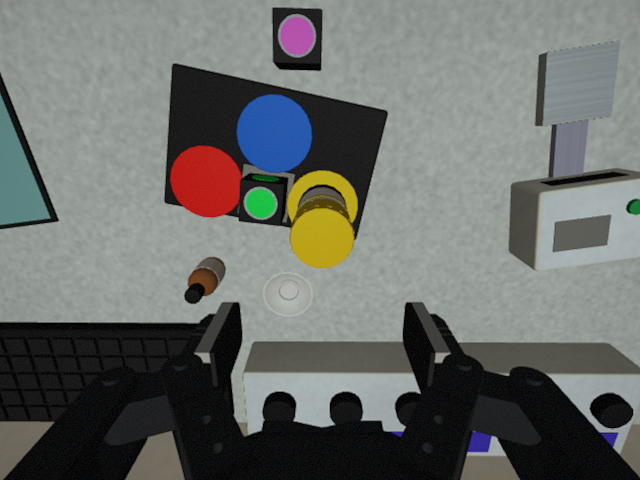

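Yellow cap top at (322,236), lined up with the gripper; red and blue discs are bare at (206,181) and (274,133), 84.7 mm apart as expected.

```bash
python3 -m crank '[[0,0,36,0,-0.7],[0,0,36,0,-0.7],[0,0,36,0,-0.7],[0,0,16,0,-0.7],[0,0,9,0,-0.7],[0,0,0,0,-0.7],[0,0,0,0,1],[0,0,0,0,1],[0,0,0,0,1],[0,0,0,0,1]]'
python3 -m crank '[[0,0,-10,0,1],[0,0,-30,0,1],[0,0,-40,0,1],[0,0,-40,0,1],[0,0,-10,0,1],[0,0,0,0,1]]'
python3 -m crank '[[1,-15,0,0,1],[2,-32,0,0,1],[3,-36,0,0,1],[3,-37,0,0,1],[3,-37,0,0,1],[3,-37,0,0,1],[3,-37,0,0,1],[3,-37,0,0,1],[3,-37,0,0,1],[0,-35,0,0,1]]'
python3 -m crank '[[0,-15,0,0,1],[0,0,30,0,1],[0,0,36,0,1],[0,0,36,0,1],[0,0,20,0,1],[0,0,8,0,1],[0,0,6,0,1],[0,0,1,0,1],[0,0,0,0,1],[0,0,0,0,1]]'
```

```text
clock: 12.52
ee_pos: [0.6447, 0.0635, 0.0631]
tool_rot: [0.002, -0.001, 1.0, -0.0]
force: [-0.2, -0.4, 4.9]
grip_width: 0.0483
finger_force: 62.3
clock: 13.02
ee_pos: [0.6456, 0.0639, 0.1969]
tool_rot: [0.005, -0.001, 1.0, 0.0]
force: [0.1, -0.1, -2.1]
grip_width: 0.0477
finger_force: 62.4
clock: 13.85
ee_pos: [0.6166, -0.2783, 0.1862]
tool_rot: [-0.003, -0.001, 1.0, 0.001]
force: [0.7, -0.4, -0.9]
grip_width: 0.0479
finger_force: 62.4
clock: 14.68
ee_pos: [0.6192, -0.2898, 0.0546]
tool_rot: [-0.001, -0.001, 1.0, 0.002]
force: [-4.0, 5.2, 9.7]
grip_width: 0.0482
finger_force: 65.3
```

```bash
python3 -m crank '[[0,0,0,0,-0.4],[0,0,0,0,-0.7],[0,0,0,0,-0.7],[0,0,-20,0,-0.7],[0,0,-40,0,-0.7],[0,0,-40,0,-0.7],[0,0,-40,0,-0.7]]'
python3 -m crank '[[-1,29,0,0,-0.7],[-2,30,0,0,-0.7],[-2,30,0,0,-0.7],[-2,30,0,0,-0.7],[-2,30,0,0,-0.7],[-2,30,0,0,-0.7],[-2,30,0,0,-0.7],[0,30,0,0,-0.7],[0,30,0,0,-0.7],[0,29,0,0,-0.7]]'
python3 -m crank '[[0,0,0,4,-0.7],[0,0,0,4,-0.7],[0,0,0,4,-0.7],[0,0,0,0,-0.7],[0,0,0,0,-0.7]]'
python3 - <<'E'
from h import *
np.set_printoptions(precision=4,suppress=True)
d=shot("wrist","w4");T=tool();print(T[:3].round(4))
for c in('red','yellow','blue','green'): print(c,[(b,plane(d,*b[1],.05 if c=='green' else .012)) for b in blobs(d,c,400)])
E
```

```text
clock: 15.27
ee_pos: [0.6187, -0.2911, 0.1932]
tool_rot: [-0.001, -0.001, 1.0, 0.001]
force: [-0.0, -0.7, 1.0]
grip_width: 0.0727
finger_force: 0.0
clock: 16.1
ee_pos: [0.6314, 0.008, 0.1925]
tool_rot: [-0.0, -0.001, 1.0, 0.0]
force: [0.1, -0.3, 0.7]
grip_width: 0.0729
finger_force: 0.0
clock: 16.52
ee_pos: [0.6316, 0.0066, 0.1926]
tool_rot: [-0.0, 0.103, 0.995, -0.0]
force: [0.1, 0.6, 0.4]
grip_width: 0.0725
finger_force: 0.0
[[-0.9789  0.2042 -0.0007  0.6317]
 [ 0.2042  0.9789 -0.      0.0065]
 [ 0.0007 -0.0002 -1.      0.1927]]
red [((3890, [263.9, 204.1], [228, 170, 72, 69]), array([ 0.6181, -0.0522,  0.012 ]))]
yellow [((3880, [379.8, 203.4], [345, 169, 71, 70]), array([0.6417, 0.0653, 0.012 ]))]
blue [((4630, [321.4, 143.9], [284, 105, 76, 78]), array([0.5713, 0.0183, 0.012 ])), ((439, [628.6, 405.0], [617, 394, 23, 23]), array([0.9685, 0.338 , 0.012 ]))]
green [((608, [323.9, 214.9], [310, 201, 28, 28]), array([0.6319, 0.0081, 0.05  ]))]
```

View pics/w4.png

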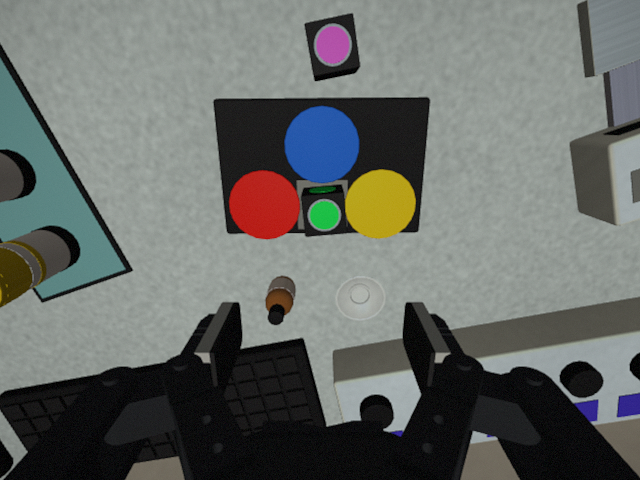

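Board and cube lie square to the gripper (window at (324,215), discs at (264,204), (380,203), (321,144)); all discs fit the 60 mm layout to about 1 mm.

```bash
python3 -m crank '[[0,1,36,0,-0.7],[0,0,36,0,-0.7],[0,0,36,0,-0.7],[0,0,30,0,-0.7],[0,0,20,0,-0.7],[0,0,10,0,-0.7],[0,0,5,0,-0.7],[0,0,3,0,-0.7],[0,0,0,0,-0.7],[0,0,0,0,-0.7]]'
python3 -m crank '[[0,0,0,0,0.1],[0,0,0,0,0.3],[0,0,0,0,1],[0,0,0,0,1],[0,0,0,0,1],[0,0,0,0,1]]'
python3 -m crank '[[0,0,-5,0,1],[0,0,-15,0,1],[0,0,-30,0,1],[0,0,-40,0,1],[0,0,-20,0,1],[0,0,0,0,1]]'
```

```text
clock: 17.4
ee_pos: [0.6335, 0.0075, 0.0191]
tool_rot: [0.002, 0.103, 0.995, 0.0]
force: [-0.3, 0.3, 0.3]
grip_width: 0.0723
finger_force: 0.0
clock: 17.9
ee_pos: [0.6333, 0.0076, 0.0191]
tool_rot: [0.001, 0.103, 0.995, 0.0]
force: [-1.6, 0.4, 4.3]
grip_width: 0.0372
finger_force: 58.3
clock: 18.4
ee_pos: [0.6363, 0.0074, 0.1356]
tool_rot: [0.006, 0.103, 0.995, 0.0]
force: [1.0, 0.8, 0.2]
grip_width: 0.0375
finger_force: 59.4
```

```bash
python3 -m crank '[[20,24,0,0,1],[24,28,-5,0,1],[24,29,-5,0,1],[24,29,-5,0,1],[24,29,-5,0,1],[23,29,0,0,1],[0,0,0,-6,1],[0,0,0,-6,1],[0,0,0,-6,1],[0,0,0,0,1]]'
python3 -m crank '[[0,0,0,0,1],[0,0,0,0,1]]'
python3 - <<'E'
from h import *
d=shot("wrist","w5");T=tool();print(T[:3].round(4))
E
```

```text
clock: 19.23
ee_pos: [0.5296, 0.2008, 0.1465]
tool_rot: [-0.001, -0.055, 0.998, -0.0]
force: [-0.4, 0.1, -0.5]
grip_width: 0.0375
finger_force: 59.5
clock: 19.4
ee_pos: [0.5303, 0.2004, 0.1468]
tool_rot: [-0.0, -0.052, 0.999, -0.0]
force: [0.1, -0.3, -1.3]
grip_width: 0.0377
finger_force: 59.5
[[-9.945e-01 -1.048e-01 -6.000e-04  5.304e-01]
 [-1.048e-01  9.945e-01 -2.000e-04  2.004e-01]
 [ 7.000e-04 -1.000e-04 -1.000e+00  1.469e-01]]
```

View pics/w5.png

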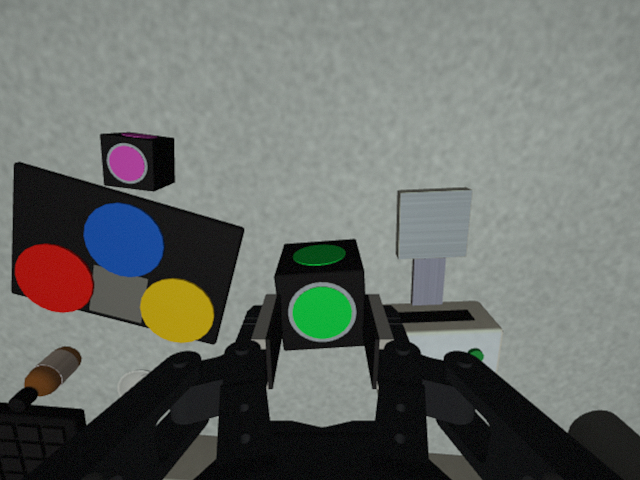

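The cube is held square with its window at (322,312); the seat top's corners are about (397,191),(470,189),(470,256),(399,258), nearly square to the tool.

Run:
```python
from h import *
np.set_printoptions(precision=4,suppress=True)
d=shot("wrist");T=tool()
g=cv2.cvtColor(d["color"],cv2.COLOR_BGR2GRAY)[150:262,370:500]
print(g[45,20:110:1]); print(g[30:,60])
q=np.array([plane(d,*p,.014)[:2] for p in[(397,191),(470,189),(470,256),(399,258)]]);c=q.mean(0)
print("seat",c,np.linalg.norm(q-np.roll(q,-1,0),axis=1),np.degrees(np.arctan2(*(np.roll(q,-1,0)-q).T[::-1])))
b=max(blobs(d,'green'));ct=T[2,3]+.0325;p=plane(d,*b[1],ct);print('cube',b,p,'tool',T[:3,3])
dl=T[:3,:3].T@np.r_[c-p[:2],0];print('shift tool mm',dl*1e3)
```

```text
[160 163 164 160 159 160 149 104  55  59 104 138 138 138 137 134 136 135
 136 136 136 137 135 132 135 135 133 134 136 135 134 134 136 133 135 135
 135 132 135 135 136 133 136 134 134 134 133 137 133 136 135 134 135 135
 137 138 136 137 136 138 137 138 139 136 135 138 136 134 139 137 141 137
 139 137 138 138 138 139 137 137 138 138 148 155 153 156 156 156 159 160]
[159 159 159 158 155 154 157 161 122  74  67 122 141 138 133 136 139 141
 139 136 138 141 144 142 139 138 138 137 139 142 142 139 139 139 139 139
 136 144 142 142 141 138 137 137 143 143 144 142 139 140 137 136 138 138
 142 141 142 141 140 136 135 133 139 142 142 134 137 137 134 137 135 134
 134 137 139 134 137 132 123 118 121 119]
seat [0.5262 0.3023] [0.0641 0.0641 0.0666 0.0641] [  97.6179   13.9999  -82.2174 -168.2342]
cube (2381, [321.8, 312.3], [293, 287, 59, 52]) [0.5284 0.1999 0.1795] tool [0.5305 0.2004 0.147 ]
shift tool mm [ -8.5535 101.9841  -0.0122]
```

```bash
python3 -m crank '[[-2,20,0,0,1],[-2,25,0,0,1],[-2,25,0,0,1],[-2,20,0,0,1],[-1,13,0,-2,1],[0,0,30,0,1],[0,0,36,0,1],[0,0,30,0,1],[0,0,0,0,1],[0,0,0,0,1]]'
python3 - <<'E'
from h import *
d=shot("wrist","w6");T=tool();print(T[:3].round(4))
E
```

```text
clock: 20.33
ee_pos: [0.527, 0.303, 0.0492]
tool_rot: [-0.002, -0.071, 0.997, -0.001]
force: [0.6, 0.2, -0.7]
grip_width: 0.0375
finger_force: 59.7
[[-9.899e-01 -1.415e-01  1.000e-04  5.289e-01]
 [-1.415e-01  9.899e-01 -1.000e-04  3.039e-01]
 [-1.000e-04 -1.000e-04 -1.000e+00  5.190e-02]]
```

View pics/w6.png

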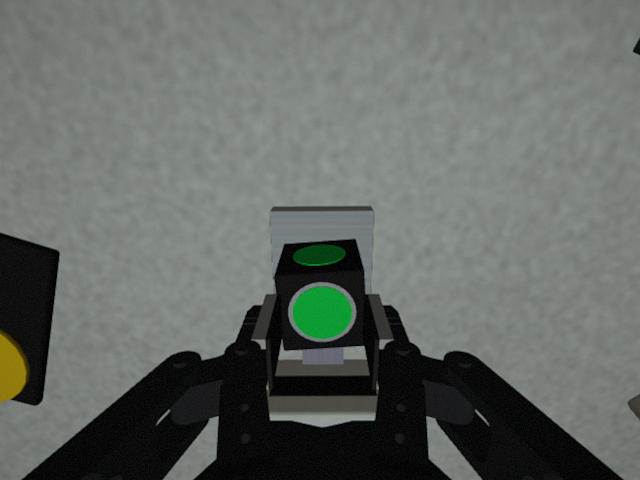

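The seat's edges at columns 271 and 373 centre on 322, the cube's own column; the near top edge is at row ~211.

Run:
```python
from h import *
np.set_printoptions(precision=4,suppress=True)
d=shot("wrist");T=tool()
g=cv2.cvtColor(d["color"],cv2.COLOR_BGR2GRAY);print(g[200:222,322],g[225,264:280],g[225,366:380])
f=lambda p:(np.linalg.inv(T)@np.r_[p,1])[:3]*1e3
print('near edge tool',f(plane(d,322,210.5,.014)),f(plane(d,271,225,.014)),f(plane(d,373,225,.014)));print('cube',f(plane(d,*max(blobs(d,'green'))[1],T[2,3]+.0325)))
```

```text
[148 110  64  61  61  58 109 126 124 122 118 120 119 122 125 125 122 121
 120 122 126 128] [139 138 134 132 134 125 120 124 123 125 124 125 123 125 123 124] [121 119 120 121 117 111 126 142 140 136 138 135 136 138]
near edge tool [32.4713 -0.5929 39.3643] [ 23.1465 -32.4323  39.366 ] [23.1645 31.2423 39.4202]
cube [  4.1329  -0.6166 -32.5135]
```

```bash
python3 -m crank '[[0,0,12,0,1],[0,0,8,0,1],[0,0,4,0,1],[0,0,2,0,1],[0,0,1,0,1],[0,0,0,0,1],[0,0,0,0,1]]'
```

```text
clock: 21.02
ee_pos: [0.5288, 0.3041, 0.0252]
tool_rot: [0.0, -0.071, 0.997, -0.0]
force: [-2.5, -1.1, 4.6]
grip_width: 0.0377
finger_force: 60.4
```

Contact with the seat; release and look.

```bash
python3 -m crank '[[0,0,0,0,0],[0,0,0,0,-0.4],[0,0,0,0,-0.4],[0,0,-15,0,-0.4],[0,0,-35,0,-0.4],[0,0,-40,0,-0.6],[0,0,-40,0,-0.7],[0,0,-40,0,-0.7],[0,0,0,0,-0.7],[0,0,0,0,-0.7]]'
python3 - <<'E'
from h import *
np.set_printoptions(precision=4,suppress=True)
d=shot("wrist","w7");T=tool();print(T[:3].round(4))
print('cube',plane(d,*max(blobs(d,'green'))[1],.056))
s=shot("side");v=shot("scene")
for a in(s,v): print([(b[1],plane(a,*b[1],.056)) for b in blobs(a,'green',40)])
E
```

```text
clock: 21.85
ee_pos: [0.5306, 0.305, 0.1985]
tool_rot: [0.004, -0.071, 0.997, 0.001]
force: [0.9, -0.2, -0.3]
grip_width: 0.0729
finger_force: 0.0
[[-0.9899 -0.1415  0.0022  0.5291]
 [-0.1415  0.9899  0.0011  0.3043]
 [-0.0023  0.0007 -1.      0.1953]]
cube [0.5277 0.3036 0.056 ]
[([317.3, 382.6], array([0.5287, 0.3042, 0.056 ])), ([239.9, 385.1], array([0.6328, 0.3485, 0.056 ]))]
[([367.7, 155.0], array([0.5272, 0.3011, 0.056 ]))]
```

View pics/w7.png

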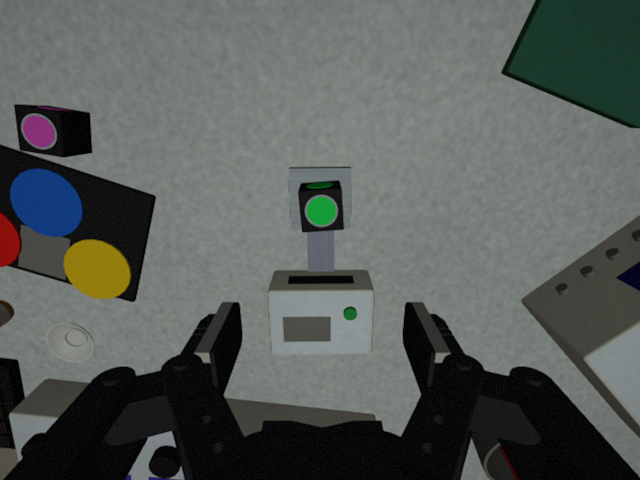

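The cube sits upright in the middle of the seat (window at (321,211)), also confirmed by the other cameras. Now the yellow canister.

```bash
python3 -m crank '[[0,0,0,4,-0.7],[0,0,0,4,-0.7],[-6,-30,0,0,-0.7],[-6,-38,0,0,-0.7],[-6,-38,0,0,-0.7],[-6,-38,0,0,-0.7],[-6,-38,0,0,-0.7],[-6,-38,0,0,-0.7],[-6,-38,0,0,-0.7],[-6,-38,0,0,-0.7]]'
python3 -m crank '[[-6,-38,0,0,-0.7],[-6,-38,0,0,-0.7],[-6,-38,0,0,-0.7],[-6,-38,0,0,-0.7],[-6,-38,0,0,-0.7],[-6,-38,0,0,-0.7],[-6,-38,0,0,-0.7],[0,-33,0,0,-0.7],[0,0,0,0,-0.7],[0,0,0,0,-0.7]]'
python3 - <<'E'
from h import *
np.set_printoptions(precision=4,suppress=True)
d=shot("wrist","w8");T=tool();print(T[:3].round(4))
for c in('red','yellow','blue'): print(c,[(b,plane(d,*b[1],.104)) for b in blobs(d,c,400)])
E
```

```text
clock: 22.83
ee_pos: [0.5759, 0.0064, 0.1914]
tool_rot: [-0.002, -0.001, 1.0, 0.0]
force: [0.6, 0.3, -0.2]
grip_width: 0.0726
finger_force: 0.0
clock: 23.67
ee_pos: [0.6185, -0.2918, 0.1909]
tool_rot: [-0.002, 0.0, 1.0, 0.001]
force: [0.8, 0.6, -1.0]
grip_width: 0.0728
finger_force: 0.0
[[-1.     -0.0011 -0.0036  0.6188]
 [-0.0011  1.      0.0027 -0.2905]
 [ 0.0036  0.0027 -1.      0.1914]]
red [((4000, [310.6, 120.2], [276, 84, 70, 74]), array([ 0.5346, -0.2997,  0.104 ])), ((3914, [552.7, 205.6], [516, 171, 74, 70]), array([ 0.5961, -0.1166,  0.104 ]))]
yellow [((3005, [325.1, 232.5], [294, 201, 63, 63]), array([ 0.6173, -0.2893,  0.104 ])), ((651, [632.5, 234.4], [623, 206, 17, 54]), array([ 0.6191, -0.0492,  0.104 ]))]
blue [((1464, [286.7, 11.1], [251, 0, 71, 30]), array([ 0.4687, -0.3142,  0.104 ])), ((2651, [620.3, 162.8], [595, 122, 45, 75]), array([ 0.5641, -0.0741,  0.104 ]))]
```

View pics/w8.png

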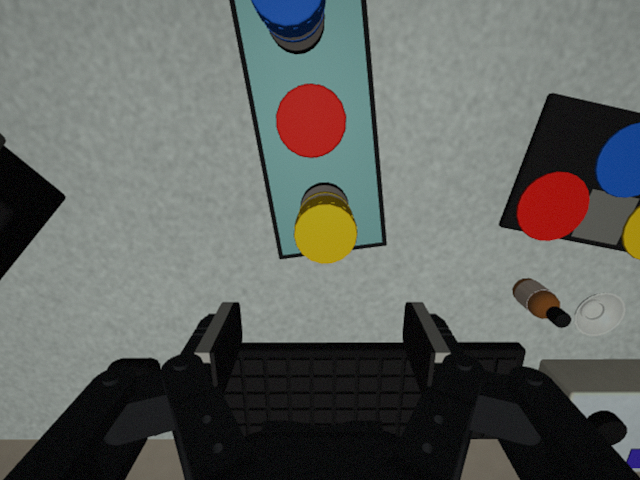

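All three canisters stand on the mat: yellow cap (326,233), red (311,120), blue (287,8).

```bash
python3 -m crank '[[0,1,36,0,-0.7],[0,0,36,0,-0.7],[0,0,36,0,-0.7],[0,0,20,0,-0.7],[0,0,9,0,-0.7],[0,0,2,0,-0.7],[0,0,0,0,1],[0,0,0,0,1],[0,0,0,0,1],[0,0,0,0,1]]'
python3 -m crank '[[0,0,-10,0,1],[0,0,-30,0,1],[0,0,-40,0,1],[0,0,-40,0,1],[0,0,-19,0,1],[0,0,0,0,1],[0,0,0,0,1]]'
python3 - <<'E'
from h import *
np.set_printoptions(precision=4,suppress=True)
d=shot("wrist","w9");T=tool();print(T[:3].round(4))
f=lambda p:(np.linalg.inv(T)@np.r_[p,1])[:3]*1e3
for b in blobs(d,'yellow',400): print(b,f(plane(d,*b[1],T[2,3]+.052)))
E
```

```text
clock: 24.55
ee_pos: [0.6215, -0.2904, 0.0579]
tool_rot: [0.002, -0.001, 1.0, -0.001]
force: [0.4, 0.9, 2.9]
grip_width: 0.048
finger_force: 62.7
clock: 25.13
ee_pos: [0.6207, -0.2904, 0.197]
tool_rot: [0.002, -0.001, 1.0, -0.001]
force: [0.2, -0.7, -2.7]
grip_width: 0.0483
finger_force: 62.2
[[-1.     -0.0022 -0.0004  0.6195]
 [-0.0022  1.      0.0001 -0.2897]
 [ 0.0004  0.0001 -1.      0.1941]]
(843, [631.0, 230.0], [619, 200, 21, 56]) [ 45.3852 111.1542 -51.9679]
(9609, [321.8, 325.2], [264, 274, 117, 103]) [  5.152   -0.7534 -51.9982]
```

View pics/w9.png

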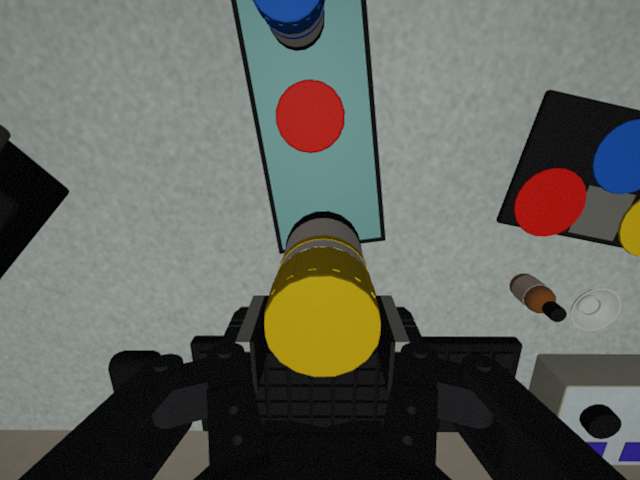

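Yellow is held upright (cap top (323,326)). Carrying it to its disc.

```bash
python3 -m crank '[[-1,17,0,0,1],[-2,32,0,0,1],[-3,36,0,0,1],[-3,37,0,0,1],[-3,37,0,0,1],[-3,37,0,0,1],[-3,37,0,0,1],[-3,36,0,0,1],[-2,36,0,0,1],[0,35,0,0,1]]'
python3 -m crank '[[0,15,0,0,1],[0,0,0,0,1],[0,0,0,0,1],[0,0,0,0,1]]'; python3 -c "
from h import *
print(tool()[:3,3])"
```

```text
clock: 26.02
ee_pos: [0.6402, 0.0529, 0.191]
tool_rot: [-0.003, -0.001, 1.0, 0.0]
force: [0.3, 0.3, -2.6]
grip_width: 0.0478
finger_force: 62.3
clock: 26.35
ee_pos: [0.6413, 0.0646, 0.1927]
tool_rot: [-0.001, -0.001, 1.0, -0.0]
force: [0.1, -0.0, -1.6]
grip_width: 0.0479
finger_force: 62.4
[0.64131683 0.06458295 0.192728  ]
```

```bash
python3 -m crank '[[-2,0,20,0,1],[0,0,36,0,1],[0,0,36,0,1],[0,0,20,0,1],[0,0,10,0,1],[0,0,4,0,1],[0,0,3,0,1],[0,0,2,0,1],[0,0,0,0,1],[0,0,0,0,1]]'
```

```text
clock: 27.18
ee_pos: [0.6461, 0.0648, 0.066]
tool_rot: [0.002, -0.001, 1.0, -0.0]
force: [-0.3, -0.7, 2.7]
grip_width: 0.0481
finger_force: 62.8
```

```bash
python3 -m crank '[[0,0,0,0,-0.4],[0,0,0,0,-0.7],[0,0,0,0,-0.7],[0,0,-20,0,-0.7],[0,0,-40,0,-0.7],[0,0,-40,0,-0.7],[0,0,-31,0,-0.7]]'
python3 -m crank '[[11,-36,0,0,-0.7],[11,-37,0,0,-0.7],[11,-37,0,0,-0.7],[11,-37,0,0,-0.7],[11,-37,0,0,-0.7],[11,-37,0,0,-0.7],[11,-37,0,0,-0.7],[11,-36,0,0,-0.7],[11,-35,0,0,-0.7],[10,-35,0,0,-0.7]]'
python3 -m crank '[[0,0,0,0,-0.7],[0,0,0,0,-0.7],[0,0,0,0,-0.7]]'
python3 - <<'E'
from h import *
np.set_printoptions(precision=4,suppress=True)
d=shot("wrist");T=tool();print(T[:3].round(4))
for c in('red','blue'): print(c,[(b,plane(d,*b[1],.104)) for b in blobs(d,c,400)])
E
```

```text
clock: 27.77
ee_pos: [0.6446, 0.0655, 0.1972]
tool_rot: [0.001, -0.001, 1.0, 0.0]
force: [1.0, -1.0, 0.8]
grip_width: 0.0725
finger_force: 0.0
clock: 28.6
ee_pos: [0.5351, -0.3005, 0.1943]
tool_rot: [0.0, -0.001, 1.0, 0.0]
force: [0.7, 0.1, -0.9]
grip_width: 0.0727
finger_force: 0.0
clock: 28.85
ee_pos: [0.5359, -0.2987, 0.194]
tool_rot: [-0.0, -0.001, 1.0, 0.0]
force: [0.4, 0.7, -0.3]
grip_width: 0.0726
finger_force: 0.0
[[-1.     -0.0031 -0.0001  0.5362]
 [-0.0031  1.      0.0006 -0.2981]
 [ 0.0001  0.0006 -1.      0.194 ]]
red [((3220, [320.4, 226.9], [290, 189, 62, 71]), array([ 0.5315, -0.3   ,  0.104 ])), ((3110, [541.3, 276.9], [508, 247, 68, 60]), array([ 0.5742, -0.1179,  0.104 ]))]
blue [((3980, [300.3, 118.5], [266, 82, 69, 74]), array([ 0.4513, -0.3143,  0.104 ])), ((3133, [612.3, 238.3], [580, 205, 60, 65]), array([ 0.5404, -0.0687,  0.104 ]))]
```

```bash
python3 -m crank '[[1,-1,36,0,-0.7],[0,0,36,0,-0.7],[0,0,36,0,-0.7],[0,0,20,0,-0.7],[0,0,9,0,-0.7],[0,0,2,0,-0.7],[0,0,0,0,1],[0,0,0,0,1],[0,0,0,0,1],[0,0,0,0,1]]'
python3 -m crank '[[0,0,-10,0,1],[0,0,-30,0,1],[0,0,-40,0,1],[0,0,-40,0,1],[0,0,-19,0,1],[0,0,0,0,1],[0,0,0,0,1]]'
python3 -m crank '[[-5,15,0,0,1],[-10,30,0,0,1],[-10,34,0,0,1],[-10,34,0,0,1],[-10,34,0,0,1],[-10,34,0,0,1],[-10,34,0,0,1],[-10,23,0,0,1],[-9,10,0,0,1],[0,0,0,0,1]]'
python3 -m crank '[[0,0,0,0,1],[0,0,0,0,1],[0,0,0,0,1]]'
```

```text
clock: 29.73
ee_pos: [0.5366, -0.3008, 0.0579]
tool_rot: [0.002, -0.001, 1.0, -0.001]
force: [-0.6, 1.1, 4.6]
grip_width: 0.0481
finger_force: 62.7
clock: 30.32
ee_pos: [0.5355, -0.3005, 0.1963]
tool_rot: [0.001, -0.001, 1.0, -0.001]
force: [-0.1, 1.1, -2.9]
grip_width: 0.0478
finger_force: 62.3
clock: 31.15
ee_pos: [0.618, -0.0495, 0.1913]
tool_rot: [-0.002, -0.003, 1.0, 0.001]
force: [-0.7, -0.7, -1.5]
grip_width: 0.0478
finger_force: 62.4
clock: 31.4
ee_pos: [0.6177, -0.0531, 0.1934]
tool_rot: [-0.001, -0.0, 1.0, -0.0]
force: [0.4, -0.7, -1.5]
grip_width: 0.0483
finger_force: 62.4
```

```bash
python3 -m crank '[[-1,0,20,0,1],[0,0,36,0,1],[0,0,36,0,1],[0,0,20,0,1],[0,0,10,0,1],[0,0,4,0,1],[0,0,3,0,1],[0,0,2,0,1],[0,0,0,0,1],[0,0,0,0,1]]'
python3 -m crank '[[0,0,0,0,-0.4],[0,0,0,0,-0.7],[0,0,0,0,-0.7],[0,0,-20,0,-0.7],[0,0,-40,0,-0.7],[0,0,-40,0,-0.7],[0,0,-31,0,-0.7],[0,0,0,0,-0.7]]'
python3 - <<'E'
from h import *
np.set_printoptions(precision=4,suppress=True)
d=shot("wrist","w10");T=tool();print(T[:3].round(4))
E
```

```text
clock: 32.23
ee_pos: [0.6214, -0.0524, 0.066]
tool_rot: [0.002, -0.001, 1.0, -0.001]
force: [0.2, 0.5, 1.9]
grip_width: 0.0482
finger_force: 62.7
clock: 32.9
ee_pos: [0.6238, -0.0524, 0.204]
tool_rot: [0.007, -0.001, 1.0, -0.001]
force: [0.4, -0.3, 0.3]
grip_width: 0.0726
finger_force: 0.0
[[-0.9999 -0.0025  0.0099  0.6223]
 [-0.0025  1.     -0.0016 -0.0522]
 [-0.0099 -0.0016 -0.9999  0.2002]]
```

View pics/w10.png

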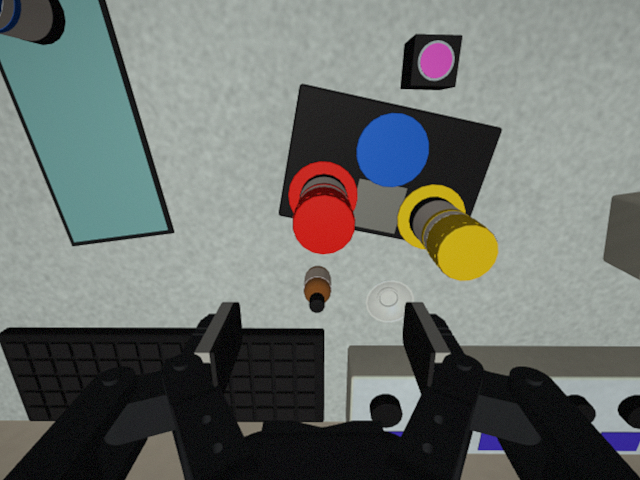

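Red and yellow stand on their discs (feet at (323,190) and (433,217)); blue disc at (393,150) is free and its canister is still on the mat.

```bash
python3 -m crank '[[21,-32,0,0,-0.7],[21,-32,0,0,-0.7],[21,-32,0,0,-0.7],[21,-32,0,0,-0.7],[21,-33,0,0,-0.7],[21,-33,0,0,-0.7],[21,-33,0,0,-0.7],[21,-32,0,0,-0.7],[0,0,0,0,-0.7],[0,0,0,0,-0.7]]'
python3 -m crank '[[0,0,0,0,-0.7],[0,0,0,0,-0.7]]'
python3 - <<'E'
from h import *
np.set_printoptions(precision=4,suppress=True)
d=shot("wrist");T=tool();print(T[:3].round(4))
for b in blobs(d,'blue',400):
    x,y,w,h=b[2];p=(x+w/2,y+h-w/2);print(b,plane(d,*p,.104))
E
```

```text
clock: 33.78
ee_pos: [0.4504, -0.3121, 0.1926]
tool_rot: [-0.001, 0.001, 1.0, 0.001]
force: [0.2, 0.8, 0.0]
grip_width: 0.0727
finger_force: 0.0
clock: 33.95
ee_pos: [0.4522, -0.3101, 0.1934]
tool_rot: [-0.0, -0.002, 1.0, 0.001]
force: [-0.1, -0.6, 0.6]
grip_width: 0.0727
finger_force: 0.0
[[-1.     -0.0042 -0.0006  0.4525]
 [-0.0042  1.      0.0008 -0.31  ]
 [ 0.0006  0.0008 -1.      0.1936]]
(17961, [93.9, 46.2], [0, 0, 210, 118]) [ 0.3038 -0.4506  0.104 ]
(3263, [316.5, 227.8], [286, 194, 62, 67]) [ 0.4501 -0.3141  0.104 ]
(2876, [605.6, 306.7], [573, 279, 67, 56]) [ 0.5125 -0.0697  0.104 ]
```

```bash
python3 -m crank '[[0,-2,36,0,-0.7],[0,0,36,0,-0.7],[0,0,36,0,-0.7],[0,0,20,0,-0.7],[0,0,9,0,-0.7],[0,0,2,0,-0.7],[0,0,0,0,1],[0,0,0,0,1],[0,0,0,0,1],[0,0,0,0,1]]'
python3 -m crank '[[0,0,-10,0,1],[0,0,-30,0,1],[0,0,-40,0,1],[0,0,-40,0,1],[0,0,-19,0,1],[0,0,0,0,1],[0,0,0,0,1]]'
python3 -m crank '[[-6,17,0,0,1],[-13,35,0,0,1],[-13,36,0,0,1],[-13,36,0,0,1],[-13,36,0,0,1],[-13,36,0,0,1],[-13,36,0,0,1],[-13,36,0,0,1],[-13,35,0,0,1],[-11,27,0,0,1]]'
python3 -m crank '[[0,0,0,0,1],[0,0,0,0,1],[0,0,0,0,1],[0,0,0,0,1]]'
```

```text
clock: 34.83
ee_pos: [0.4536, -0.3143, 0.0578]
tool_rot: [0.002, -0.001, 1.0, -0.001]
force: [1.2, -0.1, 3.3]
grip_width: 0.0481
finger_force: 62.7
clock: 35.42
ee_pos: [0.4522, -0.3135, 0.1956]
tool_rot: [0.001, -0.001, 1.0, -0.001]
force: [-1.0, -0.1, -4.1]
grip_width: 0.048
finger_force: 63.0
clock: 36.25
ee_pos: [0.5704, 0.02, 0.1903]
tool_rot: [-0.003, -0.002, 1.0, 0.001]
force: [0.4, -0.4, -1.9]
grip_width: 0.0479
finger_force: 63.2
clock: 36.58
ee_pos: [0.571, 0.0161, 0.1925]
tool_rot: [-0.002, -0.001, 1.0, -0.0]
force: [0.3, 0.0, -3.4]
grip_width: 0.0479
finger_force: 63.3
```

```bash
python3 -m crank '[[-1,2,20,0,1],[0,0,36,0,1],[0,0,36,0,1],[0,0,20,0,1],[0,0,10,0,1],[0,0,4,0,1],[0,0,3,0,1],[0,0,2,0,1],[0,0,0,0,1],[0,0,0,0,1]]'
python3 -m crank '[[0,0,0,0,-0.4],[0,0,0,0,-0.6],[0,0,0,0,-0.6],[0,0,-20,0,-0.6],[0,0,-40,0,-0.6],[0,0,-40,0,-0.6],[0,0,-40,0,-0.6],[0,0,-20,0,-0.6],[0,0,0,0,-0.6],[0,0,0,0,-0.6]]'
python3 - <<'E'
from h import *
np.set_printoptions(precision=4,suppress=True)
d=shot("wrist","w11");T=tool();print(T[:3,3].round(4))
a,b=shot("scene","sc2"),shot("side","sd2")
for c in('red','yellow','blue'):
    A=[x for x in blobs(a,c,150) if 280<x[1][0]<400 and x[1][1]<260];B=[x for x in blobs(b,c,300) if 280<x[1][0]<400 and x[1][1]<260]
    print(c,tri(a,A[0][1],b,B[0][1]) if A and B else (A,B))
print([plane(v,*x[1],.056) for v in(a,b) for x in blobs(v,'green',40)])
p=[cv2.resize(a["color"][150:320,250:450],None,fx=2,fy=2),cv2.resize(b["color"][190:440,190:420],(391,340)[::1])]
cv2.imwrite("pics/final.png",np.hstack(p))
E
```

```text
clock: 37.42
ee_pos: [0.5753, 0.0187, 0.0657]
tool_rot: [0.002, -0.001, 1.0, -0.0]
force: [0.3, -1.4, 1.4]
grip_width: 0.0481
finger_force: 63.7
clock: 38.25
ee_pos: [0.5742, 0.0192, 0.2254]
tool_rot: [0.002, -0.001, 1.0, -0.0]
force: [-0.4, 0.4, -0.8]
grip_width: 0.0685
finger_force: 0.0
[0.573  0.0192 0.223 ]
red (array([ 0.6207, -0.0536,  0.0958]), np.float64(0.0022563028765393814))
yellow (array([0.6439, 0.0642, 0.095 ]), np.float64(0.0030955726507525573))
blue (array([0.5706, 0.0237, 0.1012]), np.float64(0.00486474188512575))
[array([0.527, 0.301, 0.056]), array([ 0.4117, -1.8113,  0.056 ]), array([0.5287, 0.3042, 0.056 ]), array([0.6328, 0.3485, 0.056 ])]
```

View pics/w11.png

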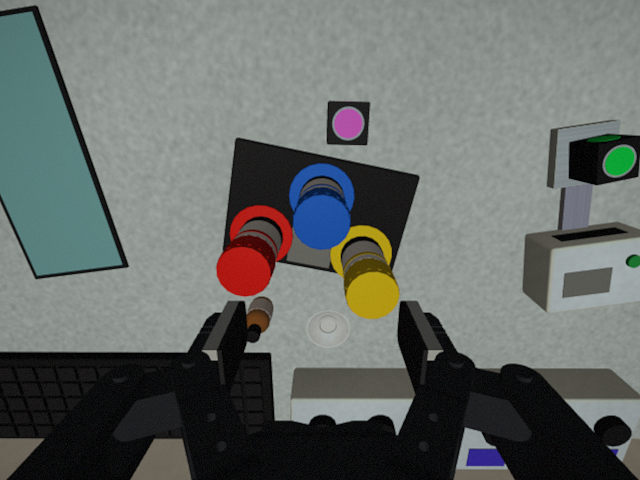

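View pics/final.png

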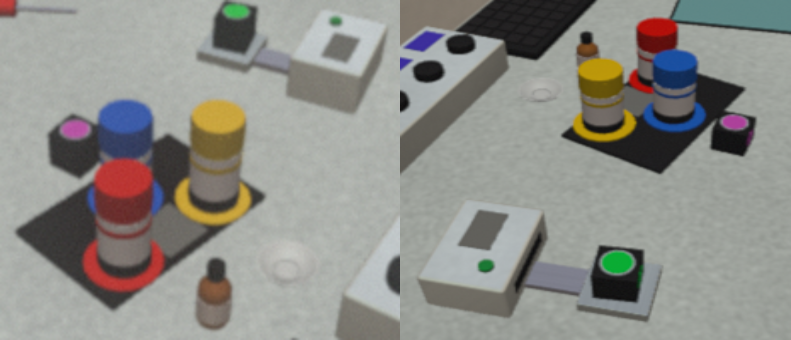

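All three canisters stand centred on their own discs, within about 2 mm of where they started. The cube is in the middle of the seat, the oil bottle looks undisturbed, and the gripper is clear.

```bash
python3 -c "
from plant import r
print(r.close_job())"
```

```text
the job is handed in; nothing more can be done
None
```

The job is done and handed in at about 38 s on the robot's clock (limit 138 s): the green-window cube sits flat in the middle of the seat, and by the cameras each canister is back upright within about 3 mm of its disc's centre. The oil bottle was never touched.

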